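# Hold the bayonet lid of a logger canister at half twist for reading

## Robot

A 6-joint arm with a two-finger parallel gripper is mounted at the origin on a cart in front of the work surface, level with it; the furniture and walls round the work are solid. World frame = base frame: x ahead of the robot, y to its left, z up, the work surface at z = 0. Lengths are in m, angles in rad, forces in N, time in s.
With the tool pointing down it reaches from about 0.275 to 0.825 m from the base axis. Payload 5.2 kg.
Tool frame: the origin (TCP) lies at the very end of the fingers, on their centre line; the grasp point (between the pads) lies 19 mm behind it; z points along the fingers, y is the line along which they close (so a half turn about z gives the same grasp; the last joint's range is limited). The gripper opens to 93 mm and grips with 3 to 60 N. Pads are 15 mm wide; open, the fingers measure 128 mm over their backs; the gripper's body (75 mm by 188 mm) begins 65 mm behind the grasp point.
Start: joints at [-1.354, 0.259, 1.535, -0, 1.348, -0.203], TCP at [0.224, -0.502, 0.219] pointing down, gripper open.
Joint ranges: [-3.14, 3.14], [-0.91, 2.08], [0.19, 2.58], [-1.22, 4.36], [0.22, 2.71], [-3.12, 3.12]. Speed limits (rad/s): [2.57, 2.57, 3.14, 3.14, 3.14, 3.14].

## Interface

Orientations are given as a unit quaternion [x, y, z, w].
In Python, from cell import sense, camera, camera_info, sign_off gives the robot as it stands. The module is installed in compiled form; this text tells all that it offers.
- The arm moves only by the tool send_rows, never from a script. Its argument "increments" is a list that holds one entry, the list of rows, each a list of 4 numbers: the shift along the tool's x, y, z in units of 40 mm (1.0 is 40 mm), then the turn about the tool's z in rad. In form: [[[dx, dy, dz, turn], ...]]. A call has 1 to 12 rows; each row is the pose to reach, as a shift and turn from the pose commanded when the call began, along the tool's axes at that moment; what a row does not reach only later rows make up. A row lasts 1/12 s, in which the tool goes at most 41.7 mm and 7.16 degrees, less where a joint would pass 70% of its speed; a pose out of reach is approached as far as the arm can. A call with a gripper value outside its range is refused whole. "fingers" is the opening, from 0 (shut) to 1 (fully open), set as the call begins (left out, the last holds). The fingers move at their own pace and stop on an object; the grip force is fixed at half the most. Time passes only in rows, so rows that repeat a pose let the fingers close. It gives the time, the measured TCP pose, the force, the opening and the grip force at its end, in the units of the state.
- sense(): the state, without advancing time (a new reading comes with each control period).
- camera(name): name is "scene" or "side" or "wrist"; returns the picture (384x512x3 uint8, red, green, blue); there is no depth.
- camera_info(name): a dict with "camera_matrix" (3x3 intrinsics, pixels), "distortion" ([k1, k2, p1, p2, k3] as OpenCV has them; the pictures are not rectified), "extrinsics" (4x4, takes a point from camera to world coordinates). Camera axes: x right, y down, z forward; pixel columns grow to the right and rows downward; lengths in m; the calibration is good to about 2 mm. A picture is of the moment at which its call begins: read the wrist's pose just before it. camera_info takes no time and is no camera call; for the wrist camera it gives the pose at the moment of the call.
- sign_off(): hands the job in; it is judged then, once.
The state is a dict: "t": time; "q": joint angles; "qd": joint speeds; "effort": joint torques, N m; "tool_pos": TCP position; "ee_rot": TCP orientation; "wrist_force": force on the tool from outside, world axes, zero at the start; "ft_torque": the same for the moment, N m; "grip_width": finger opening in m; "gripper_force": force on a finger pad.
Only numpy, scipy, OpenCV 4.12 (cv2) and the standard library are available. Lean on these libraries where they do the work, as an engineer would, in place of code of your own. Each camera call takes 0.05 s, during which the arm holds its last target. There are 200 camera calls.

## Task

Turn the blue canister on the reading station until its white code label squarely faces the red window of the reader, and let go of it. Then put the orange bayonet lid into the canister's mouth, lugs through the white-marked notches until its disc sits on the rim, and twist it clockwise to the green marks, halfway to the lock; it must never click over into the lock at the red marks. A spring turns the lid back, so finish while still gripping the lid and holding it seated at the green marks with the label still facing the reader; leave everything else on the desk where it is.

Things in the scene. Friction and masses are not known exactly. Their poses are not given: they have to be found in the camera images.
- station: fixed reading station: aluminium base plate 100 (x) x 210 (y) x 12 thick; origin on the swivel axis of the canister at desk height, z up. Its black reader block (62 x 50, top 78 above the desk) stands at its -y end, near face 92 from the swivel axis
- reader_window (a point): centre of the red window of the reader block, 48 above the desk, straight out along the station's -y from the swivel axis
- canister_mouth (a point): centre of the canister's mouth at its rim, 91 above the desk; the frame turns with the canister, z up. Canister: pivoted on the station plate, only turns about its upright axis; solid blue body 62 diameter up to 75 above the desk, then steel neck 60 diameter. Mouth: 42 hole in a 6 thick inward flange; below it a channel 55 across, 10 high
- white_mark (a point): white mark on the rim at one of two facing notches through the flange; the notches lie along +x and -x of the canister_mouth frame, reach 55 across, and are 11 wide at the hole, widening outward. This point is the +x one; it has a twin across the rim
- green_mark (a point): green mark on the rim, 45 degrees clockwise (from above) of the white one: halfway. It has a twin across the rim
- red_mark (a point): red mark on the rim, 95 degrees clockwise of the white one: lid locked. It has a twin across the rim
- code_label (a point): centre of the white label with black bars on the canister's blue side, on the -y side of the canister_mouth frame, 45 above the desk
- canister (a joint): turn of the canister, rad, positive counterclockwise from above, range -1.6 to 0.6; 0 = label squarely at the reader window. Starts between -1.3 and -0.55. Stiff (0.45 N m of friction): it stays where it is left, also while the lid is twisted gently
- lid: loose orange bayonet lid, 70 to 120 g, 48.5 high, upright on the desk; origin at the centre of its underside. Plug 34 diameter x 14.5; at its foot two brass lugs along +x and -x, 6 wide, 6 high, 48 across both; then a disc 54 diameter, 6 thick. A half turn leaves it the same. It enters with its bar along the white marks; seated, the disc is on the rim and the origin 14.5 below the rim
- lid_grip (a point): centre of the lid's bar grip, 34.5 above the lid's underside: orange bar 50 long along the lid's x, 22 wide along y, 28 high (20.5 to 48.5 above the underside), a white line on top of each end
- follower (a joint): how far the lugs have pushed the sprung follower in the channel, rad, clockwise from above, 0 to 1.55; the lid's twist from the white marks is this plus about 0.13 (0 to 0.3 if it sits off-centre), so about 0.65 = bar at the green marks. Return spring 0.04 N m at 0, 0.1 at 0.65. Sprung balls resist lightly from about 0.95 and click over at about 1.1 to 1.2 (lock)
- multimeter: bystander: yellow hand multimeter, 165x138x51 (mm); leave alone
- screwdriver: bystander: screwdriver with a yellow-orange grip, 196 long (mm); leave alone
- tape: bystander: black tape roll, 62x60x19 (mm); leave alone
- cutters: bystander: red-handled side cutters, 164 long (mm); leave alone
- relay: bystander: black cube relay standing pins up, 32x32x36 (mm); leave alone
- lever_plug: bystander: grey wide plug with a red lever, 69x79x58 (mm); leave alone
Things that resemble listed ones, but are neither listed nor needed, are in the scene too. Several things look just like the lid: the one meant starts farthest to the robot's left.

How it is judged:
By the outcome, as a careful person would: the job done as asked, in the order asked, and still so for the second after the job is handed in, while the arm keeps its last pose, push and grip.
It also fails if it takes over 64 s, if anything falls off the work surface, if the arm or the gripper's body presses on something with over 40 N, if the wrist force passes 120 N, or if a joint passes its speed limit or range.

## Working session

There is one attempt and no reset: what is moved stays moved. The work goes in short steps, Python scripts to look and compute and a tool call to move; the robot and the scene stay as the last step left them, time stands still between calls to the robot, and variables do not carry over. Pictures are saved under pics/ and viewed, at most 10 in all, crops included, and the job is handed in when it is done.

Besides the shell and the picture viewer there is one more tool, called after "Emit:" as name(argument=value, ...), one argument or row to a line, values as JSON. send_rows: Moves the arm, as the interface text tells. Its arguments: {"type":"object","properties":{"increments":{"type":"array"},"fingers":{"type":"number"}},"required":["increments"]}

```bash
mkdir -p pics; python3 - <<'E'
from cell import *
import cv2,numpy as np
s=sense();print({k:np.round(v,3).tolist() for k,v in s.items()})
for n in("scene","side","wrist"):
    i=camera_info(n);print(n,np.round(i["camera_matrix"],1).tolist(),np.round(i["distortion"],3).tolist(),np.round(i["extrinsics"],3).tolist())
a=camera("scene");b=camera("side")
cv2.imwrite("pics/scene1.png",cv2.resize(a[:,:,::-1],(800,600)));cv2.imwrite("pics/side1.png",cv2.resize(b[:,:,::-1],(800,600)))
E
```

```text
{'t': 0.0, 'q': [-1.354, 0.259, 1.536, -0.0, 1.348, -0.203], 'qd': [-0.001, 0.0, -0.0, 0.001, 0.002, 0.0], 'effort': [0.002, -43.73, -28.4, 0.072, 0.042, -0.0], 'tool_pos': [0.224, -0.502, 0.218], 'ee_rot': [0.978, 0.208, -0.0, -0.001], 'wrist_force': [0.392, 0.435, 0.659], 'ft_torque': [0.024, 0.028, 0.017], 'gripper_force': 0.0, 'grip_width': 0.093}
scene [[366.6, 0.0, 253.7], [0.0, 366.6, 193.1], [0.0, 0.0, 1.0]] [0.014, 0.0, 0.0, 0.0, 0.0] [[0.835, -0.382, 0.396, -0.005], [-0.55, -0.581, 0.6, -0.789], [0.001, -0.719, -0.695, 1.061], [0.0, 0.0, 0.0, 1.0]]
side [[374.7, 0.0, 259.8], [0.0, 374.7, 191.0], [0.0, 0.0, 1.0]] [-0.114, 0.0, 0.0, 0.0, 0.0] [[-0.998, 0.019, -0.065, 0.614], [0.067, 0.424, -0.903, 1.161], [0.01, -0.905, -0.425, 0.633], [0.0, 0.0, 0.0, 1.0]]
wrist [[267.2, 0.0, 255.8], [0.0, 267.2, 195.5], [0.0, 0.0, 1.0]] [-0.019, 0.0, 0.0, 0.0, 0.0] [[0.408, -0.873, -0.267, 0.298], [-0.913, -0.391, -0.117, -0.469], [-0.002, 0.291, -0.957, 0.384], [0.0, 0.0, 0.0, 1.0]]
```

View pics/scene1.png

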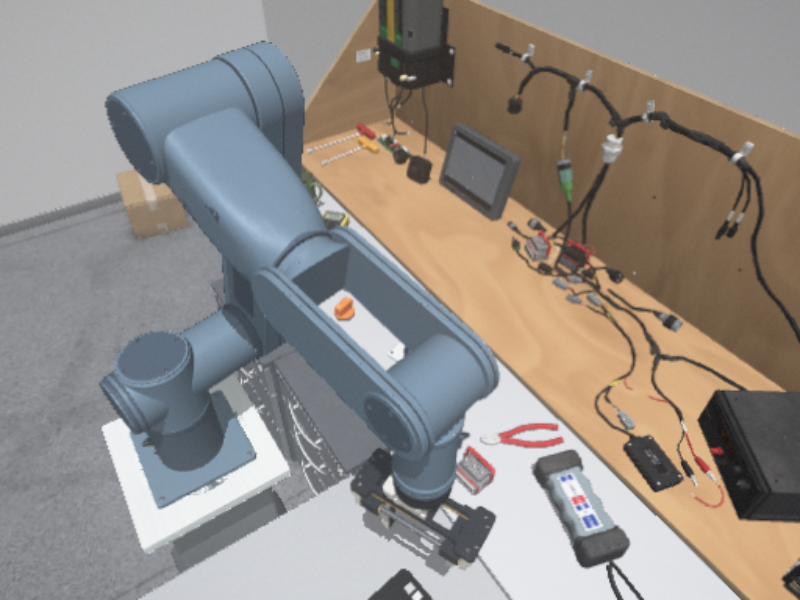

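View pics/side1.png

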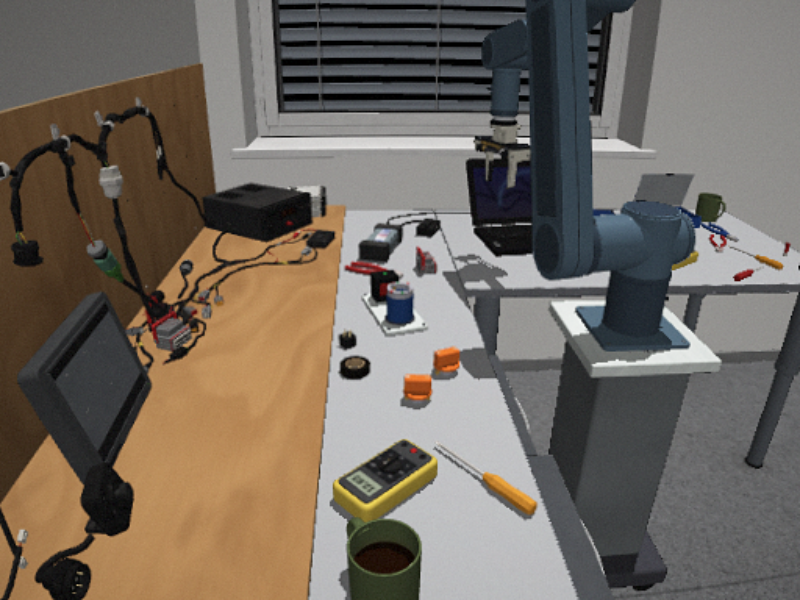

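The side picture (800x600) shows two lids: the leftmost at (417,388) and another at (446,360). The canister's mouth is at about (400,288), and the reader is behind it at (383,285).

```bash
cat > h.py <<'E'
import numpy as np,cv2
from cell import *
from scipy.spatial.transform import Rotation as R
def ray(info,px):
    u=cv2.undistortPoints(np.array([[px]],float),info["camera_matrix"]*1.0,np.array(info["distortion"]))[0,0]
    E=np.array(info["extrinsics"]);return E[:3,3],E[:3,:3]@np.array([u[0],u[1],1])
def onz(info,px,z):
    o,d=ray(info,px);return (o+d*(z-o[2])/d[2])[:2]
def proj(info,P):
    E=np.linalg.inv(np.array(info["extrinsics"]));
    return cv2.projectPoints(np.array(P,float).reshape(-1,3),cv2.Rodrigues(E[:3,:3])[0],E[:3,3],np.array(info["camera_matrix"]),np.array(info["distortion"]))[0][:,0]
def plan(xyz,ang=None):
    """tool shift (40 mm units) and turn; ang = world angle of tool x"""
    s=sense();r=R.from_quat(s["ee_rot"]);d=r.inv().apply(np.array(xyz)-s["tool_pos"])/0.04
    a=np.arctan2(*r.as_matrix()[[1,0],0]);
    return np.round(d,3),None if ang is None else round(a-ang,3),"cur ang",round(a,3)
E
python3 - <<'E'
from h import *
i=camera_info("side")
for p,z in(((417,386),.035),((446,359),.035),((400,288),.091)):print(onz(i,np.array(p)/1.5625,z))
print(plan([.45,.1,.25]))
E
```

```text
[0.52767446 0.26709479]
[0.46240315 0.1749592 ]
[ 0.54078173 -0.04671894]
(array([ 11.289, -11.437,  -0.781]), None, 'cur ang', np.float64(0.42))
```

Emit:
send_rows(
  increments=[
    [[0.4,-0.3,-0.1,0],[1.2,-0.9,-0.3,0],[2.2,-1.7,-0.5,0],[3.2,-2.4,-0.7,0],[4.0,-3.0,-0.8,0],[4.8,-3.6,-0.9,0],[5.6,-4.2,-1.0,0],[6.4,-4.8,-1.1,0],[7.2,-5.4,-1.2,0],[8.0,-6.0,-1.3,0],[8.8,-6.6,-1.4,0],[9.6,-7.2,-1.5,0]],
  ],
)

```text
t: 1.1
tool_pos: [0.4548, -0.086, 0.2781]
ee_rot: [0.978, 0.208, -0.0, -0.0]
wrist_force: [0.2, -0.1, -1.1]
grip_width: 0.0928
gripper_force: 0.0
```

Emit:
send_rows(
  increments=[
    [[0.8,-0.6,0,0],[1.4,-1.0,0,0],[1.7,-1.3,0,0],[1.8,-1.4,0,0],[1.8,-1.4,0,0],[1.8,-1.4,0,0]],
  ],
)

```text
t: 1.6
tool_pos: [0.4969, -0.0081, 0.2777]
ee_rot: [0.978, 0.209, -0.001, 0.0]
wrist_force: [0.4, -1.3, 0.3]
grip_width: 0.0928
gripper_force: 0.0
```

```bash
python3 - <<'E'
from h import *
s=sense();i=camera_info("wrist");a=camera("wrist");print(s["t"],s["tool_pos"],np.round(s["qd"],3))
import pickle;pickle.dump((i,a),open("w1.pkl","wb"))
cv2.imwrite("pics/w1.png",cv2.resize(a[:,:,::-1],(800,600),interpolation=cv2.INTER_CUBIC))
E
```

```text
1.6 [ 0.49694327 -0.00812371  0.27771285] [-0.024 -0.005  0.003 -0.002 -0.002  0.   ]
```

View pics/w1.png

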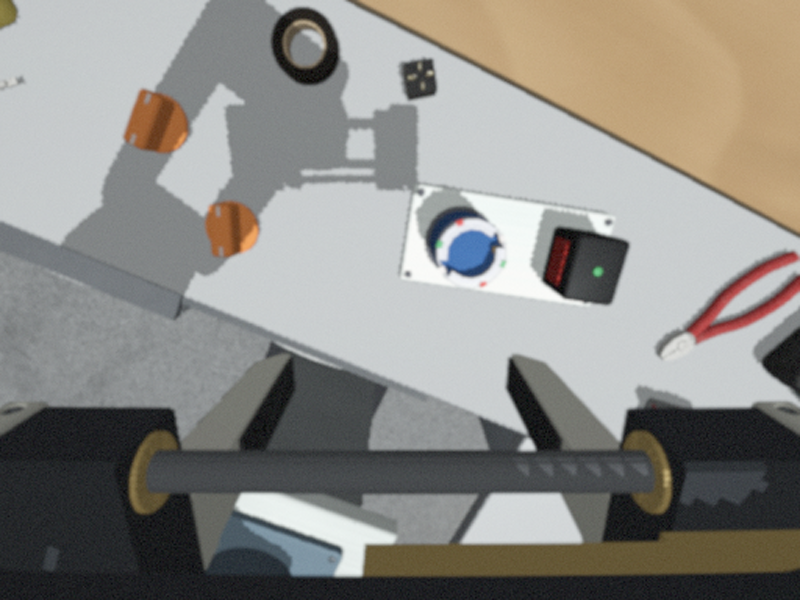

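The wrist picture shows the station plate, with corners at about (418,184), (613,212), (588,306) and (402,277). The mouth is at (470,249) with notches near (447,257) and (493,240). The target lid is at (157,122) and the decoy at (232,228). Next I'll take a closer crop.

```bash
python3 - <<'E'
from h import *
import pickle;i,a=pickle.load(open("w1.pkl","rb"))
f=lambda p,z:np.round(onz(i,np.array(p)/1.5625,z),4)
for p in((418,184),(613,212),(588,306),(402,277)):print("plate",f(p,.012))
print("mouth",f((470,249),.091),"lid",f((157,120),.04))
c1=a[110:200,255:405];c2=a[50:105,70:170]
A=cv2.resize(c1[:,:,::-1],(800,480),interpolation=cv2.INTER_CUBIC)
cv2.imwrite("pics/c1.png",A)
E
```

```text
plate [0.5734 0.0058]
plate [ 0.6302 -0.1868]
plate [ 0.5337 -0.2162]
plate [ 0.4804 -0.0186]
mouth [ 0.5429 -0.0534] lid [0.5284 0.2446]
```

View pics/c1.png

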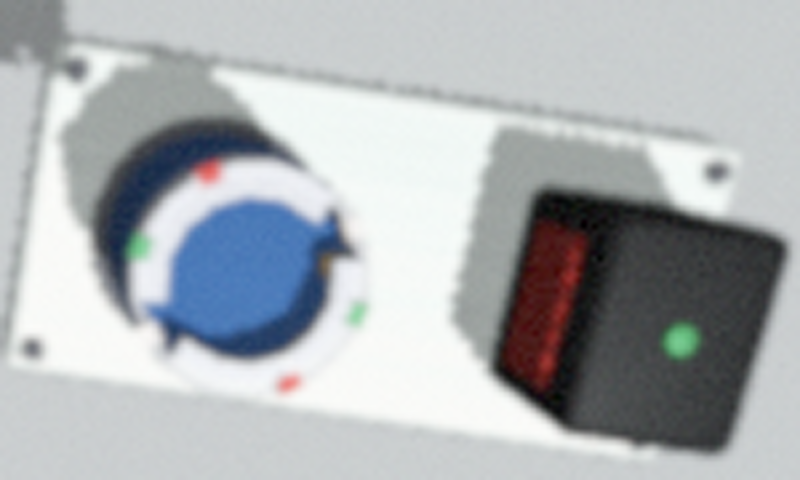

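```bash
python3 - <<'E'
from h import *
import pickle;i,a=pickle.load(open("w1.pkl","rb"))
f=lambda p,z:onz(i,np.array(p)/(16/3)+np.array([254.6,109.6]),z)
M={}
for n,p,q in(("green",(140,246),(357,315)),("red",(208,172),(290,384)),("white",(165,325),(340,240))):
    P,Q=f(p,.091),f(q,.091);d=Q-P;print(n,(P+Q)/2,np.linalg.norm(d),np.arctan2(d[1],d[0])%np.pi)
print("center",f((248,275),.091))
print("reader top green",f((682,341),.078))
tl,tr=f((535,190),.078),f((785,245),.078);bl,br=f((575,430),.078),f((725,452),.078)
print(tl,tr,br)
print("winmid",f((545,305),.048))
# lid orange mask
c=a[50:105,70:170]
hsv=cv2.cvtColor(a,cv2.COLOR_RGB2HSV);m=cv2.inRange(hsv,(3,120,60),(20,255,255));n,l,st,ce=cv2.connectedComponentsWithStats(m)
for k in range(1,n):
    if st[k,4]>80:print(st[k],ce[k])
A=np.hstack([cv2.resize(c[:,:,::-1],(800,440),interpolation=cv2.INTER_CUBIC)]);cv2.imwrite("pics/c2.png",A)
E
```

```text
green [ 0.53975484 -0.05582754] 0.05776047567624055 1.687061147295158
red [ 0.53991557 -0.05590822] 0.05811039471649752 0.8299503236643622
white [ 0.53953403 -0.05662731] 0.04778899484723104 2.4571460373348004
center [ 0.54090524 -0.05486796]
reader top green [ 0.57109011 -0.17006365]
[ 0.58925903 -0.11471687] [ 0.6037732  -0.18104088] [ 0.54975729 -0.19704917]
winmid [ 0.56399225 -0.14497304]
[  80   58   40   39 1096] [100.55839416  78.89689781]
[132 129  33  35 854] [147.80796253 145.79039813]
```

View pics/c2.png

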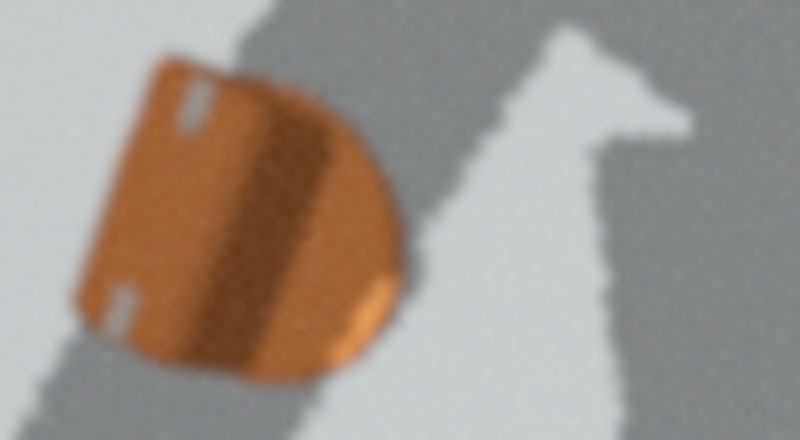

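The lid crop shows end lines at (197,105) and (122,310), with the bar's top-left corners at (160,58) and (78,300).

```bash
python3 - <<'E'
from h import *
import pickle;i,a=pickle.load(open("w1.pkl","rb"))
f=lambda p,z:onz(i,np.array(p)/8+np.array([69.56,49.56]),z)
P,Q=f((197,105),.0485),f((122,310),.0485);d=Q-P;print("lid",(P+Q)/2,np.linalg.norm(d),np.arctan2(d[1],d[0]))
P,Q=f((160,58),.0485),f((78,300),.0485);d=Q-P;print("edge",(P+Q)/2,np.linalg.norm(d),np.arctan2(d[1],d[0]))
print(sense()["q"]);print(plan([.540,-.0557,.12],.42));print(plan([.540,-.0557,.040],.42))
E
```

```text
lid [0.52462221 0.25447624] 0.03746452267093206 3.0404551800841086
edge [0.52617167 0.26207126] 0.043524103842439175 3.0581266034364827
[-2.41660488e-01  1.27845549e-01  1.55404616e+00 -6.28495791e-04
  1.46028484e+00  9.10103796e-01]
(array([0.508, 1.514, 3.946]), np.float64(-0.001), 'cur ang', np.float64(0.419))
(array([0.51 , 1.513, 5.946]), np.float64(-0.001), 'cur ang', np.float64(0.419))
```

Emit:
send_rows(
  increments=[
    [[0.1,0.3,0.5,0],[0.25,0.75,1.3,0],[0.4,1.15,2.1,0],[0.51,1.51,2.9,0],[0.51,1.51,3.6,0],[0.51,1.51,4.2,0],[0.51,1.51,4.7,0],[0.51,1.51,5.2,0],[0.51,1.51,5.6,0],[0.51,1.51,5.9,0],[0.51,1.51,6.0,0],[0.51,1.51,6.0,0]],
  ],
)

```text
t: 2.65
tool_pos: [0.5395, -0.0557, 0.0372]
ee_rot: [0.978, 0.207, -0.001, -0.0]
wrist_force: [-0.5, -0.1, -0.2]
grip_width: 0.0925
gripper_force: 0.0
```

Emit:
send_rows(
  increments=[
    [[0,0,0,0],[0,0,0,0],[0,0,0,0],[0,0,0,0],[0,0,0,0],[0,0,0,0],[0,0,0,0],[0,0,0,0]],
  ],
  fingers=0,
)

```text
t: 3.32
tool_pos: [0.5412, -0.0549, 0.0386]
ee_rot: [0.978, 0.208, 0.001, 0.001]
wrist_force: [-0.1, -3.1, 4.0]
grip_width: 0.0619
gripper_force: 30.0
```

Emit:
send_rows(
  increments=[
    [[0,0,0,-0.04],[0,0,0,-0.12],[0,0,0,-0.22],[0,0,0,-0.32],[0,0,0,-0.42],[0,0,0,-0.52],[0,0,0,-0.62],[0,0,0,-0.72],[0,0,0,-0.82],[0,0,0,-0.9],[0,0,0,-0.94],[0,0,0,-0.94]],
  ],
)

```text
t: 4.32
tool_pos: [0.5402, -0.0542, 0.0386]
ee_rot: [0.777, 0.63, -0.0, -0.0]
wrist_force: [-2.9, 2.0, 7.1]
grip_width: 0.0616
gripper_force: 30.0
```

Emit:
send_rows(
  increments=[
    [[0,0,0,0],[0,0,0,0],[0,0,0,0]],
  ],
)

```text
t: 4.57
tool_pos: [0.5403, -0.0542, 0.0386]
ee_rot: [0.777, 0.629, -0.0, -0.0]
wrist_force: [-2.6, 0.4, 6.3]
grip_width: 0.0616
gripper_force: 30.0
```

Emit:
send_rows(
  increments=[
    [[0,0,0,0],[0,0,0,0],[0,0,0,0],[0,0,0,0],[0,0,0,0],[0,0,0,0]],
  ],
  fingers=1,
)

```text
t: 5.07
tool_pos: [0.5406, -0.0544, 0.0379]
ee_rot: [0.778, 0.629, -0.0, -0.0]
wrist_force: [0.9, 0.0, -0.0]
grip_width: 0.0922
gripper_force: 0.0
```

Emit:
send_rows(
  increments=[
    [[0,0,-0.4,0],[0,0,-1,0],[0,0,-1.8,0],[0,0,-2.6,0],[0,0,-3.4,0],[-0.4,0,-3.8,0],[-1,0,-4,0],[-1.6,0,-4,0.1],[-1.8,0,-4,0.2],[-1.8,0,-4,0.2],[-1.8,0,-4,0.2]],
  ],
)

```text
t: 5.98
tool_pos: [0.5254, -0.125, 0.1979]
ee_rot: [0.836, 0.549, 0.0, -0.0]
wrist_force: [-0.0, -0.4, -0.7]
grip_width: 0.093
gripper_force: 0.0
```

```bash
python3 - <<'E'
from h import *
s=sense();i=camera_info("wrist");a=camera("wrist");print(s["t"],s["tool_pos"],np.round(s["qd"],3),s["q"])
import pickle;pickle.dump((i,a),open("w2.pkl","wb"))
u,v=proj(i,[[.541,-.055,.091]])[0];print(u,v)
x0,y0=max(0,int(u)-100),max(0,int(v)-75);x0=min(x0,312);y0=min(y0,234);print(x0,y0)
cv2.imwrite("pics/w2.png",cv2.resize(a[y0:y0+150,x0:x0+200,::-1],(800,600),interpolation=cv2.INTER_CUBIC))
E
```

```text
5.9833 [ 0.52535979 -0.12500604  0.19787171] [ 0.021  0.003  0.003  0.003  0.001 -0.016] [-4.40559572e-01  2.55956237e-01  1.59078467e+00  4.75318535e-04
  1.29533386e+00 -3.11908415e-02]
242.20011955225743 125.27859976528512
142 50
```

View pics/w2.png

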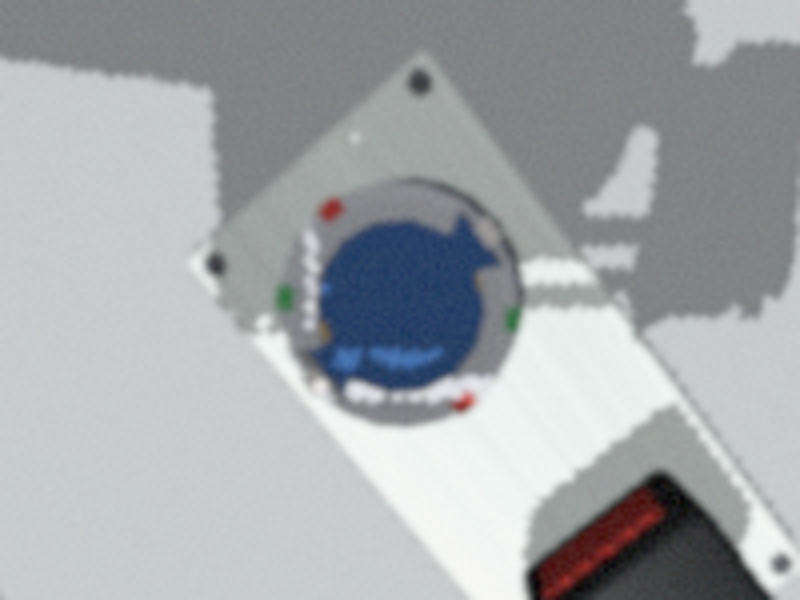

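The picture shows greens at (286,298) and (513,319), reds at (331,210) and (464,402), and notches at about (478,246) and (325,365). The plate bolts are at (419,82), (215,264) and (781,563).

```bash
cat > m2.py <<'E'
from h import *
import pickle;i,a=pickle.load(open("w2.pkl","rb"))
f=lambda p,z:onz(i,np.array(p)/4+np.array([141.6,49.6]),z)
w=[]
for n,p,q,o in(("green",(286,298),(513,319),.785),("red",(331,210),(464,402),1.658),("white",(325,365),(478,246),0)):
    P,Q=f(p,.091),f(q,.091);d=Q-P;t=(np.arctan2(d[1],d[0])+o+.8)%np.pi-.8;w.append(t);print(n,(P+Q)/2,np.linalg.norm(d),"white dir",t)
g=lambda p,q:(lambda d:np.arctan2(d[1],d[0]))(f(q,.012)-f(p,.012))
print("yaw",g((419,82),(781,563))+np.pi/2,g((215,264),(419,82)),g((190,262),(470,600))+np.pi/2,g((421,53),(700,412))+np.pi/2,g((190,262),(421,53)))
b=[f(p,.012) for p in((419,82),(215,264),(781,563))];print(b,np.linalg.norm(b[1]-b[0]),np.linalg.norm(b[2]-b[0]))
# outer circle by rim centre
print(f((400,304),.091))
E
python3 m2.py
```

```text
green [ 0.53983005 -0.05600212] 0.05650781611253268 white dir 0.2859341913755038
red [ 0.53970013 -0.05589583] 0.05644503696484129 white dir 0.2874812269132152
white [ 0.54016362 -0.05559681] 0.04788945124290797 white dir 0.23235213610547345
yaw 0.2725400686142734 0.27334069693263346 0.2613904827491291 0.29140918110059677 0.27698624008367856
[array([0.56741247, 0.00099448]), array([ 0.48662977, -0.0216536 ]), array([ 0.61982331, -0.18652549])] 0.08389744400874435 0.19470653288795678
[ 0.54032705 -0.05504512]
```

```bash
python3 - <<'E'
from h import *
print(plan([.490,.2545,.16],-.09))
E
```

```text
(array([ 8.343, -4.574,  0.952]), np.float64(1.252), 'cur ang', np.float64(1.162))
```

Emit:
send_rows(
  increments=[
    [[0.4,-0.2,0,0.05],[1.2,-0.6,0,0.15],[2.0,-1.1,0,0.27],[2.8,-1.5,0,0.4],[3.6,-2.0,0,0.52],[4.4,-2.4,0,0.64],[5.2,-2.8,0,0.76],[6.0,-3.3,0.2,0.88],[6.8,-3.7,0.5,1.0],[7.6,-4.2,0.8,1.12],[8.1,-4.4,0.95,1.2],[8.34,-4.57,0.95,1.25]],
  ],
)

```text
t: 7.03
tool_pos: [0.4888, 0.2583, 0.1579]
ee_rot: [0.999, -0.045, -0.002, -0.0]
wrist_force: [0.1, -0.1, 0.3]
grip_width: 0.0932
gripper_force: 0.0
```

Emit:
send_rows(
  increments=[
    [[0,0,0,0],[0,0,0,0],[0,0,0,0]],
  ],
)

```text
t: 7.28
tool_pos: [0.4912, 0.2538, 0.1601]
ee_rot: [0.999, -0.043, 0.0, 0.0]
wrist_force: [-0.1, -0.1, 0.2]
grip_width: 0.0928
gripper_force: 0.0
```

```bash
python3 - <<'E'
from h import *
s=sense();i=camera_info("wrist");a=camera("wrist");print(s["t"],s["tool_pos"],np.round(s["qd"],3),s["q"])
import pickle;pickle.dump((i,a),open("w3.pkl","wb"))
u,v=proj(i,[[.5246,.2545,.0485]])[0];print(u,v)
x0,y0=int(np.clip(u-80,0,352)),int(np.clip(v-60,0,264));print(x0,y0)
cv2.imwrite("pics/w3.png",cv2.resize(a[y0:y0+120,x0:x0+160,::-1],(800,600),interpolation=cv2.INTER_CUBIC))
E
```

```text
7.2833 [0.49117183 0.25375519 0.16014904] [-0.023 -0.007  0.001 -0.001  0.001  0.012] [ 2.75333461e-01  3.09570435e-01  1.61412881e+00 -3.96316336e-04
  1.21787128e+00  1.93283636e+00]
251.8067537168783 162.06052144924598
171 102
```

View pics/w3.png

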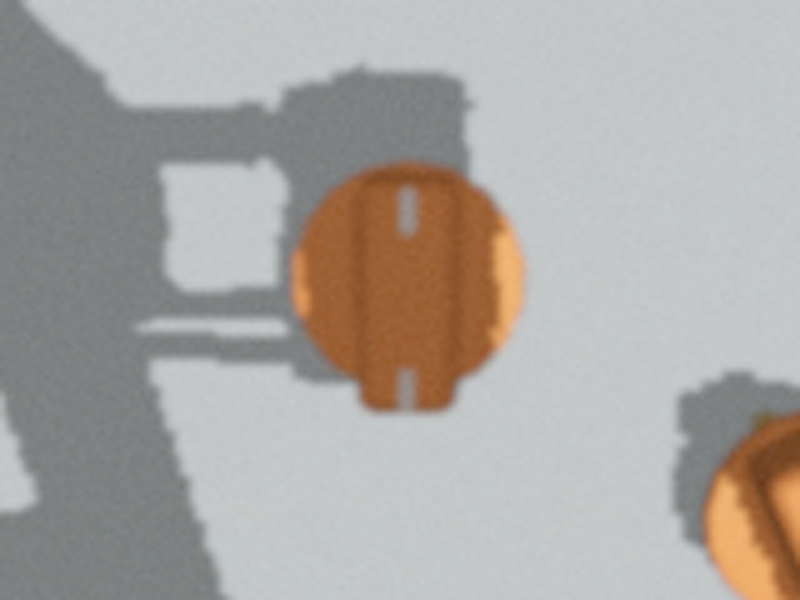

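The picture shows the target lid with its end lines at (408,210) and (407,390). The bar runs vertically from row 180 to row 411, and the decoy is well clear at lower right.

```bash
python3 - <<'E'
from h import *
import pickle;i,a=pickle.load(open("w3.pkl","rb"))
f=lambda p,z:onz(i,np.array(p)/5+np.array([170.6,101.6]),z)
for p,q in(((408,210),(407,390)),((408,178),(407.5,411)),((362,250),(362,380)),((455,250),(455,380))):
    P,Q=f(p,.0485),f(q,.0485);d=P-Q;print((P+Q)/2,np.linalg.norm(d),np.arctan2(d[1],d[0]))
P=f((408.5,273),.0205);print("disc c",P,np.linalg.norm(f((292,273),.0205)-f((525,273),.0205)))
print(plan([.5255,.254,.0235],-.085))
E
```

```text
[0.52469283 0.25418542] 0.03799728744821382 -0.09540158830125064
[0.5255985  0.25405073] 0.049083434786433774 -0.09196294803538563
[0.52252559 0.26398378] 0.02761602995397708 -0.09967093522594352
[0.52084535 0.24450279] 0.027613887850512907 -0.07968025624407116
disc c [0.52650823 0.25415146] 0.053428302045870145
(array([ 0.845, -0.093,  3.42 ]), np.float64(-0.003), 'cur ang', np.float64(-0.088))
```

Emit:
send_rows(
  increments=[
    [[0.2,-0.02,0.3,0],[0.5,-0.05,0.8,0],[0.75,-0.08,1.3,0],[0.85,-0.1,1.8,0],[0.85,-0.1,2.3,0],[0.85,-0.1,2.7,0],[0.85,-0.1,3.0,0],[0.85,-0.1,3.2,0],[0.85,-0.1,3.35,0],[0.85,-0.1,3.4,0],[0.85,-0.1,3.4,0],[0.85,-0.1,3.4,0]],
  ],
)

```text
t: 8.33
tool_pos: [0.5261, 0.2549, 0.0246]
ee_rot: [0.999, -0.045, 0.001, -0.0]
wrist_force: [0.9, -0.2, -0.3]
grip_width: 0.0929
gripper_force: 0.0
```

Emit:
send_rows(
  increments=[
    [[0,0,0,0],[0,0,0,0],[0,0,0,0],[0,0,0,0],[0,0,0,0],[0,0,0,0],[0,0,0,0],[0,0,0,0],[0,0,0,0],[0,0,0,0],[0,0,0,0],[0,0,0,0]],
  ],
  fingers=0,
)

```text
t: 9.33
tool_pos: [0.5255, 0.2549, 0.024]
ee_rot: [0.999, -0.045, -0.0, 0.0]
wrist_force: [-0.7, 1.0, -0.7]
grip_width: 0.0216
gripper_force: 30.0
```

Emit:
send_rows(
  increments=[
    [[0,0,-0.3,0],[0,0,-0.9,0],[0,0,-1.7,0],[0,0,-2.5,0],[0,0,-3.2,0],[0,0,-3.5,0],[0,0,-3.5,0]],
  ],
)

```text
t: 9.92
tool_pos: [0.5276, 0.2555, 0.1679]
ee_rot: [0.999, -0.045, 0.003, -0.001]
wrist_force: [-0.3, 0.9, -1.4]
grip_width: 0.0214
gripper_force: 30.0
```

```bash
python3 - <<'E'
from h import *
s=sense();print(s["wrist_force"],s["gripper_force"],s["q"])
print(plan([.5400,-.0555,.15],.275))
E
```

```text
[-0.33864728  0.91812089 -1.37707598] 29.97815877199173 [2.60813650e-01 3.55732396e-01 1.52682684e+00 2.58846779e-05
 1.25195833e+00 1.92171120e+00]
(array([1.006, 7.716, 0.434]), np.float64(-0.365), 'cur ang', np.float64(-0.09))
```

Emit:
send_rows(
  increments=[
    [[0.05,0.3,0,0],[0.1,1.0,0,-0.03],[0.25,1.8,0,-0.08],[0.35,2.6,0,-0.12],[0.45,3.4,0,-0.16],[0.55,4.2,0,-0.2],[0.65,5.0,0.1,-0.24],[0.75,5.8,0.2,-0.28],[0.85,6.5,0.3,-0.31],[0.95,7.2,0.4,-0.34],[1.0,7.6,0.4,-0.36],[1.0,7.71,0.4,-0.365]],
  ],
)

```text
t: 10.92
tool_pos: [0.5359, -0.059, 0.1455]
ee_rot: [0.991, 0.136, -0.002, -0.0]
wrist_force: [0.0, -0.3, -1.1]
grip_width: 0.0221
gripper_force: 30.0
```

Emit:
send_rows(
  increments=[
    [[0,0,0,0],[0,0,0,0],[0,0,0,0],[0,0,0,0]],
  ],
)

```text
t: 11.25
tool_pos: [0.5373, -0.0546, 0.1479]
ee_rot: [0.99, 0.138, -0.0, -0.0]
wrist_force: [-0.0, 0.1, -1.1]
grip_width: 0.022
gripper_force: 30.0
```

```bash
python3 - <<'E'
from h import *
s=sense();print(s["wrist_force"],s["ft_torque"],s["tool_pos"])
print(plan([.5400,-.0555,.12],.275))
E
```

```text
[-0.00741649  0.12071606 -1.14990263] [0.05219848 0.01733838 0.01174458] [ 0.5373027  -0.05460264  0.14785986]
(array([0.059, 0.04 , 0.696]), np.float64(0.001), 'cur ang', np.float64(0.276))
```

Emit:
send_rows(
  increments=[
    [[0.03,0.02,0.15,0],[0.06,0.04,0.4,0],[0.06,0.04,0.6,0],[0.06,0.04,0.65,0],[0.06,0.04,0.65,0],[0.06,0.04,0.65,0]],
  ],
)

```text
t: 11.75
tool_pos: [0.5401, -0.0566, 0.1216]
ee_rot: [0.991, 0.137, -0.0, -0.0]
wrist_force: [0.1, -0.2, -1.2]
grip_width: 0.0219
gripper_force: 30.0
```

```bash
python3 - <<'E'
from h import *
s=sense();print(s["wrist_force"],s["tool_pos"],plan([.5400,-.0555,.1005],.275))
i=camera_info("wrist");a=camera("wrist");s=sense();print(s["tool_pos"],s["t"])
u,v=proj(i,[[.54,-.0555,.11]])[0];print(u,v)
x0,y0=int(np.clip(u-100,0,312)),int(np.clip(v-75,0,234));print(x0,y0)
cv2.imwrite("pics/w4.png",cv2.resize(a[y0:y0+150,x0:x0+200,::-1],(800,600),interpolation=cv2.INTER_CUBIC))
E
```

```text
[ 0.14534238 -0.21931679 -1.15910455] [ 0.54007088 -0.05663239  0.12159574] (array([ 0.006, -0.027,  0.527]), np.float64(-0.0), 'cur ang', np.float64(0.275))
[ 0.54036134 -0.05678544  0.12198727] 11.8
253.66416674534017 230.62661762024493
153 155
```

View pics/w4.png

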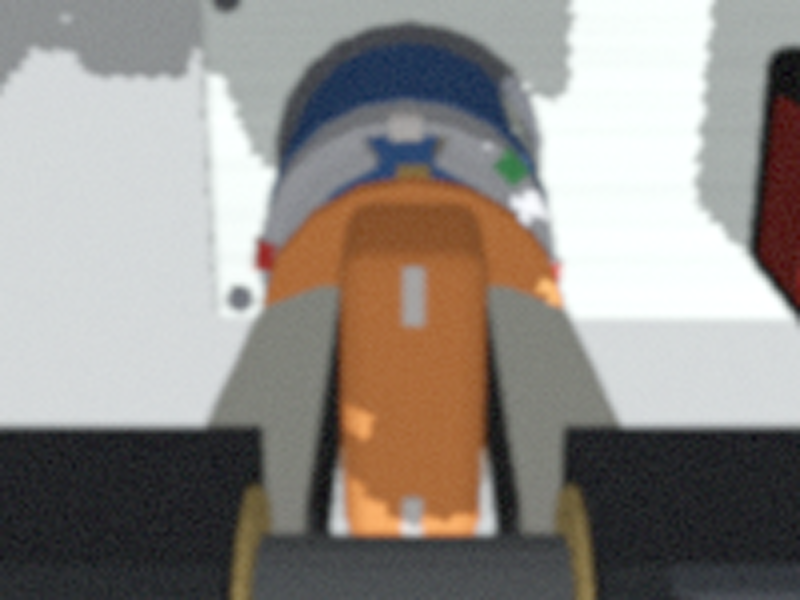

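The lid's lug, at (412,172), sits about 1.3 mm reader-side of the notch centre at (405,150). The TCP reading shows the same error, so I'll correct by -0.03 in tool y and lower gently.

Emit:
send_rows(
  increments=[
    [[0,-0.03,0.05,0],[0,-0.03,0.1,0],[0,-0.03,0.15,0],[0,-0.03,0.2,0],[0,-0.03,0.25,0],[0,-0.03,0.3,0],[0,-0.03,0.3,0],[0,-0.03,0.3,0]],
  ],
)

```text
t: 12.47
tool_pos: [0.5399, -0.0556, 0.1099]
ee_rot: [0.991, 0.137, -0.0, -0.0]
wrist_force: [-0.3, -0.1, -0.7]
grip_width: 0.0219
gripper_force: 30.0
```

Emit:
send_rows(
  increments=[
    [[0,0,0.05,0],[0,0,0.1,0],[0,0,0.15,0],[0,0,0.2,0],[0,0,0.22,0],[0,0,0.22,0]],
  ],
)

```text
t: 12.97
tool_pos: [0.5397, -0.0555, 0.1009]
ee_rot: [0.991, 0.137, -0.0, -0.0]
wrist_force: [0.0, 0.4, -0.5]
grip_width: 0.022
gripper_force: 30.0
```

Emit:
send_rows(
  increments=[
    [[0,0,0.01,0],[0,0,0.02,0],[0,0,0.025,0],[0,0,0.025,0]],
  ],
)

```text
t: 13.3
tool_pos: [0.5401, -0.0556, 0.1005]
ee_rot: [0.991, 0.137, 0.0, 0.0]
wrist_force: [0.2, -0.3, 0.7]
grip_width: 0.0218
gripper_force: 30.0
```

Emit:
send_rows(
  increments=[
    [[0,0,0.01,0],[0,0,0.02,0],[0,0,0.02,0],[0,0,0.02,0]],
  ],
)

```text
t: 13.63
tool_pos: [0.5401, -0.0556, 0.1004]
ee_rot: [0.991, 0.137, 0.0, 0.0]
wrist_force: [-2.8, -0.1, 7.4]
grip_width: 0.0217
gripper_force: 30.0
```

Emit:
send_rows(
  increments=[
    [[0,0,0,0.04],[0,0,0,0.1],[0,0,0,0.16],[0,0,0,0.22],[0,0,0,0.28],[0,0,0,0.34],[0,0,0,0.4],[0,0,0,0.46],[0,0,0,0.52],[0,0,0,0.57],[0,0,0,0.6],[0,0,0,0.6]],
  ],
)

```text
t: 14.63
tool_pos: [0.5404, -0.0556, 0.1005]
ee_rot: [0.987, -0.163, 0.001, 0.0]
wrist_force: [-1.4, 0.3, 5.3]
grip_width: 0.0217
gripper_force: 30.0
```

Emit:
send_rows(
  increments=[
    [[0,0,0,0.04],[0,0,0,0.08],[0,0,0,0.12],[0,0,0,0.16],[0,0,0,0.18],[0,0,0,0.185],[0,0,0,0.185],[0,0,0,0.185]],
  ],
)

```text
t: 15.3
tool_pos: [0.5404, -0.0557, 0.1004]
ee_rot: [0.968, -0.252, 0.001, 0.0]
wrist_force: [-0.9, -0.3, 6.7]
grip_width: 0.0221
gripper_force: 30.0
```

```bash
python3 - <<'E'
from h import *
import pickle
s=sense();print(s["wrist_force"],s["ft_torque"],s["tool_pos"],plan([.5400,-.0555,.1005],-.51))
i=camera_info("wrist");a=camera("wrist")
pickle.dump((i,a),open("w5.pkl","wb"))
u,v=proj(i,[[.54,-.0555,.11]])[0]
x0,y0=int(np.clip(u-100,0,312)),int(np.clip(v-75,0,234));print(x0,y0)
cv2.imwrite("pics/w5.png",cv2.resize(a[y0:y0+150,x0:x0+200,::-1],(800,600),interpolation=cv2.INTER_CUBIC))
E
```

```text
[-0.90677413 -0.27804606  6.71291191] [0.26753186 0.33980267 0.1563464 ] [ 0.54037198 -0.05571661  0.10043165] (array([-0.011, -0.   , -0.002]), np.float64(0.0), 'cur ang', np.float64(-0.51))
155 170
```

View pics/w5.png

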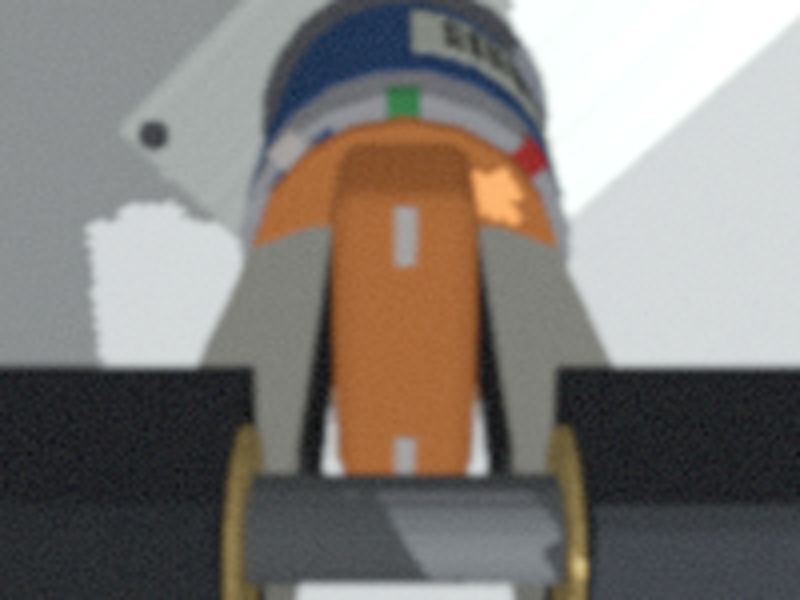

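The bar line (405,235) points straight at the green mark (403,101), the disc is seated, and the canister has not moved. I'm handing it in.

```bash
python3 -c "
from cell import *
print(sign_off())"
```

```text
the job is handed in; nothing more can be done
None
```

The job is handed in after about 15 s: the canister's label faces the reader to within about 1°, and the lid is seated and still gripped at the green marks, with no twist past them toward the lock.

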